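# Turn the bench gas off and lock the valve off

## Task

The lesson is over: lock the bench gas off. Push the yellow lever round until the gas valve is off and the slot in its red locking disc lines up with the flat bolt, then push the bolt by its black tab fully home, through the slot and into the keeper beyond. Only push, with the outside of the fingers and without pinching anything; leave the bottles, flask and burner standing where they are, and finish with the hand clear.

Things in the scene. Friction and masses are not known exactly. Their poses are not given: they have to be found in the camera images.
- station: Gas valve on an aluminium plate 120 x 350 x 6 mm fixed to the bench. Origin on the bench under the valve's upright stem; z up, y along the copper pipe (22 mm, axis 45 mm up) and the bolt, x across. Plate from y -140 to +210 mm. A dark steel bracket (web at x +43 mm, 84 mm high) carries the bolt's two guide staples: y +47 to +57 and +77 to +87 mm, top 99 mm up (rubber buffer 110)
- lever (a joint): angle (rad) of red locking disc and yellow lever, one part on the upright stem. 0 = OFF: slot along the station's y, in line with the bolt, lever to the station's -x. Positive = counter-clockwise from above = opening; 1.57 = fully open, lever to -y over the keeper. OFF has no stop: it swings past, to -0.45. Stiff (0.2 N m, 2 N at the grip), stays where left
- lever_grip (a point): in the middle of the lever's yellow sleeve, 110 mm from the stem axis, 107 mm above the bench. The sleeve is 22 mm wide, 15 mm high (100 to 114 mm up) and runs from 65 to 135 mm from the axis; beside and below it there is nothing higher than the pipe and its elbow (59 mm up)
- axis (a point): centre of the locking disc's top face, on the stem axis, 96 mm above the bench. The disc is red, 64 mm across, cut right across by a slot 14 mm wide and 13 mm deep with chamfered mouths and a dark floor, at right angles to the lever
- bolt (a joint): travel (m) of the flat bolt to the station's -y: 0 = drawn back, 0.100 = fully home, tab on the guide's black rubber buffer (gives 4 N/mm), nose flush with the keeper's far side. Takes about 2 N, stays where left. 10 mm wide, 8 mm high, nose tapered to 4 mm over 8 mm. The nose meets the disc's rim at about 0.012 and goes on only if the slot is in line (within 0.12 rad it pulls the disc straight)
- bolt_tab (a point): centre of the rear face (the face to the station's +y, to be pushed) of the black upright tab at the bolt's rear end, 115 mm above the bench. The tab is 30 mm wide (x), 8 mm thick (y) and stands from 90 to 126 mm up; behind it only 6 mm of bolt stick out, at 84 to 93 mm up
- bolt_nose (a point): centre of the bolt's nose tip, 88 mm above the bench
- amber_bottle: brown glass reagent bottle with a black cap, 80 mm across, about 155 mm high, loose; origin at the centre of its underside
- wash_bottle: white plastic bottle with a blue cap, 66 mm across, about 185 mm high, loose; origin at the centre of its underside
- flask: clear glass conical flask, 80 mm across its base, 121 mm high, loose; origin at the centre of its underside
- burner: Bunsen burner, red foot 80 mm across, steel barrel, 138 mm high, loose; origin at the centre of its underside
- keeper (a point): centre of the keeper, the steel staple beyond the disc that the bolt ends in: 50 mm from the stem axis to the station's -y, 16 mm long, 28 mm wide, its top 99 mm above the bench (under the lever when that is open)

How it is judged (in metres and radians):
On the way, in this order (a step that is already met when the one before it is completed fails the run):
1. the lever is at OFF and the disc's slot is in line with the bolt, within 0.12 rad (value of joint lever between -0.12 and 0.12 rad and value of joint bolt below 0.06 m), for 0.2 s.
2. the bolt has been pushed through the slot into the keeper (value of joint bolt above 0.09 m), for 0.2 s.
At the end, for the whole second after the job is handed in: The bolt stands at rest within 10 mm of its stop (travel over 0.090 m), through the slot and in the keeper, with the lever within 0.1 rad of OFF (value of joint bolt above 0.09 m and value of joint lever between -0.1 and 0.1 rad and velocity of joint bolt below 0.01 m/s); the robot touches nothing.
It fails at once if a bottle, the flask or the burner is shifted more than 20 mm, lifted or knocked over (distance of any of amber_bottle, wash_bottle, flask, burner from where it was at the start of the episode above 0.02 m or angle between any of amber_bottle, wash_bottle, flask, burner's own z axis and vertical above 0.3 rad).
It fails at once if the lever's sleeve or the bolt's tab is pinched: the fingers bear on its two opposite sides at once ((contact force between the fingers and lever_c3 above 3 N and contact force between the fingers and lever_c4 above 3 N) or (contact force between the fingers and bolt_c2 above 3 N and contact force between the fingers and bolt_c3 above 3 N)).
It also fails if it takes over 48 s, if anything falls off the work surface, if the arm or the gripper's body presses on something with over 40 N, if the wrist force passes 120 N, or if a joint passes its speed limit or range.

## Robot

A 6-joint arm with a two-finger parallel gripper is mounted at the origin on the work surface. World frame = base frame: x ahead of the robot, y to its left, z up, the work surface at z = 0. Lengths are in mm, angles in rad, forces in N, time in s.
With the tool pointing down it reaches from about 275 to 850 mm from the base axis. Payload 19 kg.
Tool frame: the origin (TCP) lies midway between the tips of the shut fingers; the grasp point (between the pads) lies 19 mm behind it; z points along the fingers, y is the direction in which the jaws open and shut (so a half turn about z gives the same grasp; the last joint's range is limited). The gripper opens to 85 mm and grips with 20 to 120 N. Pads are 22 mm wide; open, the fingers measure 114 mm over their backs; the gripper's body (76 mm by 85 mm) begins 54 mm behind the grasp point. The pads swing forward as they close: fully open they stand 13 mm farther back than shut.
Start: joints at [-1.392, 0.15, 1.437, -0, 1.554, -0.134], TCP at [176.914, -547.072, 199.967] pointing down, gripper open.
Joint ranges: [-2.8, 2.8], [-0.68, 2.1], [0.12, 2.68], [-1.39, 4.53], [0.16, 2.79], [-2.81, 2.81]. Speed limits (rad/s): [1.89, 1.89, 2.22, 3.01, 3.01, 3.01].

## Interface

Orientations are given as a unit quaternion [x, y, z, w].
In Python, from workcell import * gives the robot as it stands.
- The arm moves only by the tool arm_command, never from a script. Its argument "motion" is a list of rows, each an object with "gripper": the closure, from 0 (fully open) to 1 (shut); "travel": the shift along the world's x, y, z in cm, a list of three; "turn": the turn, a rotation vector about the world's x, y, z in rad, a list of three. A call has 1 to 20 rows; each row shifts and turns the commanded pose from where the row before left it; what a row does not reach is not made up. A row lasts 1/8 s, in which the tool goes at most 62.5 mm and 10.7 degrees, less where a joint would pass 70% of its speed; a pose out of reach is approached as far as the arm can. A call is refused whole if a number of a shift passes 6.25 or a number of a turn 0.188, either way. A call with a gripper value outside its range is refused whole. The fingers move at their own pace and stop on an object; the grip force is fixed at half the most. Time passes only in rows, so rows that do not move let the fingers close. It gives the time, the measured TCP pose, the force and the opening at its end, in the units of the state.
- get_state(): the state, without advancing time (a new reading comes with each control period).
- read_camera(name): name is "scene" or "top" or "wrist"; returns (picture, depth): 384x512x3 uint8, red, green, blue; 384x512 float32, mm along the optical axis (not along the pixel's ray), 0 where there is no reading.
- camera_info(name): a dict with "mtx" (3x3 intrinsics, pixels), "k1" (the pictures are not rectified: a ray, as slopes to the right and down, at radius r is drawn at 1 + k1 r^2 times it, then the intrinsics apply), "R" (3x3) and "t" (3): a world point X has camera coordinates R X + t. Camera axes: x right, y down, z forward; pixel columns grow to the right and rows downward; lengths in mm; the calibration is good to about 2 mm. A picture is of the moment at which its call begins: read the wrist's pose just before it. camera_info takes no time and is no camera call; for the wrist camera it gives the pose at the moment of the call.
- finish_job(): hands the job in, once; it reports no verdict.
The state is a dict: "clock": time; "qpos": joint angles; "joint_velocities": joint speeds; "tau": joint torques, N m; "position": TCP position; "orientation": TCP orientation; "ft_force": force on the tool from outside, world axes, zero at the start; "wrist_torque": the same for the moment, N m; "gripper_width": opening from 0.0 (shut) to 1.0 (fully open).
Only numpy, scipy, OpenCV 4.12 (cv2) and the standard library are available. Lean on these libraries where they do the work, as an engineer would, in place of code of your own. Each camera call takes 0.05 s, during which the arm holds its last target. There are 200 camera calls.

## Working session

There is one attempt and no reset: what is moved stays moved. The work goes in short steps, Python scripts to look and compute and a tool call to move; the robot and the scene stay as the last step left them, time stands still between calls to the robot, and variables do not carry over. Pictures are saved under pics/ and viewed, about 8 in all and at most 12, crops included, and the job is handed in when it is done.

Besides the shell and the picture viewer there is one more tool, called after "Call:" as name(argument=value, ...) on one line, values as JSON. arm_command: Moves the arm, as the interface text tells. Its arguments: {"type":"object","properties":{"motion":{"type":"array","items":{"type":"object","properties":{"gripper":{"type":"number"},"travel":{"type":"array","items":{"type":"number"}},"turn":{"type":"array","items":{"type":"number"}}}}}},"required":["motion"]}

```bash
mkdir -p pics
cat > h.py <<'E'
from workcell import *
import numpy as np, cv2
def save(name,fn):
    p,d=read_camera(name); cv2.imwrite('pics/'+fn+'.png',p[:,:,::-1]); np.savez('pics/'+fn+'.npz',p=p,d=d); return p,d
def ray(ci,uv):
    K=np.array(ci['mtx'],float);R=np.array(ci['R']);t=np.array(ci['t'])
    n=cv2.undistortPoints(np.array([[uv]],float),K,np.array([ci['k1'],0,0,0,0],float))[0,0]
    return -R.T@t, R.T@np.array([n[0],n[1],1.])
def onz(ci,uv,z):
    o,r=ray(ci,uv); return o+r*(z-o[2])/r[2]
E
python3 - <<'E'
from h import *
for n in ('scene','top'):
    save(n,n+'1'); ci=camera_info(n); R=np.array(ci['R']); print(n,-R.T@np.array(ci['t']),R[2],ci['k1'],ci['mtx'])
a=cv2.imread('pics/scene1.png');b=cv2.imread('pics/top1.png')
print(get_state())
E
```

```text
scene [1232.29962816 -110.14886695  616.85855061] [-0.76368313  0.1392463  -0.63039555] -0.09636639721724355 [[372.57433694   0.         253.85016234]
 [  0.         372.57433694 186.26600919]
 [  0.           0.           1.        ]]
top [ 530.65159991   24.19092296 1143.98438473] [ 0.07137588  0.00928858 -0.99740624] -0.10761572588573175 [[438.47482579   0.         253.17932216]
 [  0.         438.47482579 190.63726211]
 [  0.           0.           1.        ]]
{'clock': 0.1, 'qpos': array([-1.39201055e+00,  1.50925240e-01,  1.43795143e+00,  3.64484555e-05,
        1.55377890e+00, -1.34004617e-01]), 'joint_velocities': array([-0.00139699, -0.00126454, -0.0018493 ,  0.00051356, -0.00089153,
        0.00161972]), 'tau': array([ 5.48327778e-03, -7.14377689e+01, -5.71793246e+01, -5.80755318e-05,
        7.06373234e-03, -1.64173878e-05]), 'position': array([ 176.88308663, -546.85987598,  199.44970208]), 'orientation': array([ 9.87795088e-01,  1.55758083e-01,  6.31813950e-06, -5.31735212e-04]), 'ft_force': array([0.76606603, 0.15114245, 0.09863518]), 'wrist_torque': array([-0.04054364, -0.01928414, -0.02463664]), 'gripper_width': 0.9921219605202862}
```

View pics/top1.png

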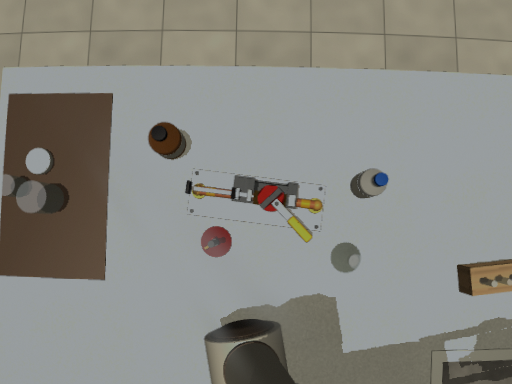

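View pics/scene1.png

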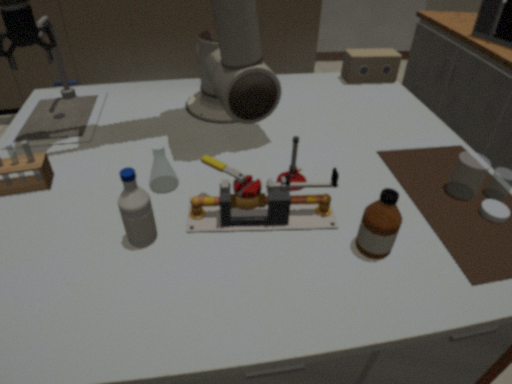

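The top view shows the station in the middle, with the disc at (271,198), the yellow sleeve at (300,229) pointing down-right (partly open), and the tab at (188,187) on the left. The burner is at (216,241), flask (346,257), wash bottle (374,182) and amber bottle (167,140). Next I'll measure these.

Run:
```python
from h import *
z=np.load('pics/top1.npz');p,d=z['p'],z['d'];ci=camera_info('top')
hsv=cv2.cvtColor(p,cv2.COLOR_RGB2HSV)
H,S,V=[hsv[:,:,i].astype(int) for i in range(3)]
roi=np.zeros_like(H,bool);roi[150:265,180:330]=1
def blobs(m,name,zz,mn=15):
    n,l,st,c=cv2.connectedComponentsWithStats((m&roi).astype(np.uint8))
    for i in range(1,n):
        if st[i,4]>=mn:
            mm=l==i; print(name,st[i],c[i].round(1),onz(ci,c[i],zz).round(1),'depthz',np.median(d[mm]))
            if name=='yellow':
                ys,xs=np.nonzero(mm);P=np.array([onz(ci,(x,y),zz)[:2] for x,y in zip(xs,ys)]);r=cv2.minAreaRect(P.astype(np.float32));print(r)
blobs((H>=24)&(H<=34)&(S>150)&(V>100),'yellow',114)
blobs(((H<4)|(H>175))&(S>150),'red',96)
blobs((V<45),'black',126)
# tab
for uv in [(186,181),(191,193),(188,187)]: print(uv,onz(ci,uv,126).round(1))
# plate corners via screws
for uv in [(197,173),(320.5,188),(191.5,211),(317,227)]: print('screw',onz(ci,uv,6).round(1))
for n,uv,zz in [('amber',(160,132),155),('wash',(382,179),185),('flask',(355,261),121),('burnerfoot',(216,241),15)]: print(n,onz(ci,uv,zz).round(1))
c=p[150:265,170:340];cv2.imwrite('pics/topc.png',cv2.resize(c,None,fx=4.7,fy=4.7,interpolation=cv2.INTER_CUBIC)[:,:,::-1])
```

```text
yellow [301 202   9   4  25] [305.2 203.2] [576.9 -89.2 114. ] depthz 1087.0952
((577.1713256835938, -88.8066635131836), (18.933807373046875, 6.932855129241943), 79.70708465576172)
yellow [288 216  24  26 236] [299.5 228.8] [516.6 -76.4 114. ] depthz 1024.8097
((517.127197265625, -76.29495239257812), (66.47569274902344, 20.048141479492188), 43.48746109008789)
red [258 185  20  19 192] [265.8 192.3] [602.2   3.8  96. ] depthz 1049.2612
red [277 193   7  11  49] [280.9 197.5] [590.4 -32.6  96. ] depthz 1048.3264
red [265 203  11   8  52] [269.8 207.7] [565.4  -6.6  96. ] depthz 1047.0491
red [217 227  14  15  59] [224.4 232.7] [503.8 100.7  96. ] depthz 1130.0756
black [186 181   5  13  44] [188.4 186.8] [609.7 185.3 126. ] depthz 1023.3405
black [254 181  10  11  33] [256.5 184.8] [617.2  26.3 126. ] depthz 1137.9413
black [231 188   5  11  35] [232.9 193.1] [596.9  80.8 126. ] depthz 1036.202
(186, 181) [623.2 191.3 126. ]
(191, 193) [595.3 178.7 126. ]
(188, 187) [609.2 186.2 126. ]
screw [655.7 182.7   6. ]
screw [ 622.2 -140.5    6. ]
screw [556.  194.3   6. ]
screw [ 520.6 -132.4    6. ]
amber [732.9 250.5 155. ]
wash [ 630.3 -251.4  185. ]
flask [ 444.  -206.4  121. ]
burnerfoot [480.1 127.7  15. ]
```

View pics/topc.png

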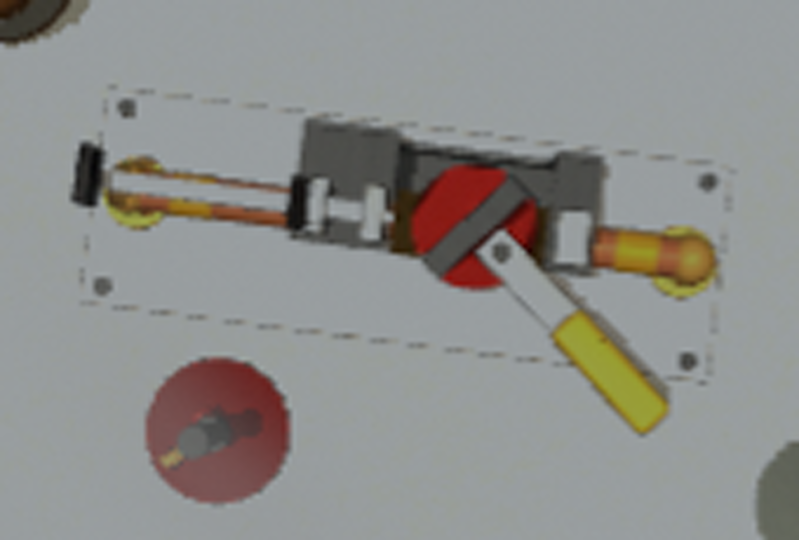

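Call:
arm_command(motion=[{"gripper":1,"travel":[3.7,4.2,0]},{"gripper":1,"travel":[3.7,4.2,0]},{"gripper":1,"travel":[3.7,4.2,0]},{"gripper":1,"travel":[3.7,4.2,0]},{"gripper":1,"travel":[3.7,4.2,0]},{"gripper":1,"travel":[3.7,4.2,0]},{"gripper":1,"travel":[3.7,4.2,0]},{"gripper":1,"travel":[3.7,4.2,0]},{"gripper":1,"travel":[3.7,4.2,0]},{"gripper":1,"travel":[3.4,4.4,0]},{"gripper":1,"travel":[0,0,0]},{"gripper":1,"travel":[0,0,0]}])

```text
schema error: expected keys gripper, travel, turn
```

Run:
```python
from h import *
s=get_state();print(s['clock'],s['position'],s['orientation'],s['gripper_width'])
ci=camera_info('wrist');save('wrist','w1')
import pickle;pickle.dump(ci,open('w1.pkl','wb'))
cv2.imwrite('pics/w1b.png',cv2.imread('pics/w1.png'))
S=np.array([584,-9.5])
for th in [.89,.75,.6,.45,.3,.2,.1,.05,0]:
    a=np.pi-.106+th;d=np.array([np.cos(a),np.sin(a)]);p=np.array([d[1],-d[0]])
    ny=np.array([-.308,.951]);c=abs(p@ny);off=11+14.5*c+11*np.sqrt(1-c*c)
    print(th,(S+110*d-off*p).round(1))
```

```text
0.1 [ 176.88308663 -546.85987598  199.44970208] [ 9.87795088e-01  1.55758083e-01  6.31813950e-06 -5.31735212e-04] 0.9921219605202862
0.89 [ 526.5 -107.6]
0.75 [513.  -98.2]
0.6 [500.1 -85.7]
0.45 [489.2 -71. ]
0.3 [481.2 -56.9]
0.2 [477.1 -47.3]
0.1 [473.8 -37.1]
0.05 [472.6 -31.8]
0 [471.6 -26.4]
```

View pics/w1.png

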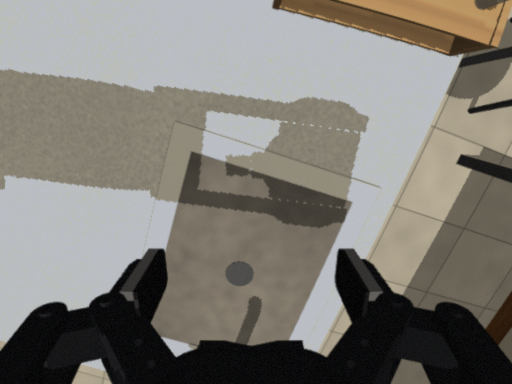

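The move was refused because each row also needs "turn". The wrist picture shows only the bench, with the fingers open at the bottom. I'll send it again with all the keys.

Call:
arm_command(motion=[{"gripper":1,"travel":[3.7,4.2,0],"turn":[0,0,0]},{"gripper":1,"travel":[3.7,4.2,0],"turn":[0,0,0]},{"gripper":1,"travel":[3.7,4.2,0],"turn":[0,0,0]},{"gripper":1,"travel":[3.7,4.2,0],"turn":[0,0,0]},{"gripper":1,"travel":[3.7,4.2,0],"turn":[0,0,0]},{"gripper":1,"travel":[3.7,4.2,0],"turn":[0,0,0]},{"gripper":1,"travel":[3.7,4.2,0],"turn":[0,0,0]},{"gripper":1,"travel":[3.7,4.2,0],"turn":[0,0,0]},{"gripper":1,"travel":[3.7,4.2,0],"turn":[0,0,0]},{"gripper":1,"travel":[3.4,4.4,0],"turn":[0,0,0]},{"gripper":1,"travel":[0,0,0],"turn":[0,0,0]},{"gripper":1,"travel":[0,0,0],"turn":[0,0,0]}])

```text
clock: 1.65
position: [543.7, -125.1, 199.7]
orientation: [0.988, 0.156, -0.0, -0.0]
ft_force: [-0.3, -0.2, 0.2]
gripper_width: 0.001
```

Run:
```python
from h import *
import pickle
ci=camera_info('wrist');p,d=save('wrist','w2');pickle.dump(ci,open('w2.pkl','wb'))
hsv=cv2.cvtColor(p,cv2.COLOR_RGB2HSV);H,S,V=[hsv[:,:,i].astype(int) for i in range(3)]
for nm,m,z in [('y',(H>=24)&(H<=34)&(S>150)&(V>80),114),('r',((H<4)|(H>175))&(S>150),96)]:
    n,l,st,c=cv2.connectedComponentsWithStats(m.astype(np.uint8))
    for i in range(1,n):
        if st[i,4]>100:
            ys,xs=np.nonzero(l==i);P=np.array([onz(ci,(x,y),z)[:2] for x,y in zip(xs,ys)],np.float32)
            print(nm,st[i],c[i].round(),cv2.minAreaRect(P),cv2.minEnclosingCircle(P))
```

```text
y [226 127  20  16 177] [235. 135.] ((587.8702392578125, -95.58914947509766), (17.285404205322266, 8.039691925048828), 85.1980209350586) ((587.7052612304688, -95.62129974365234), 8.719640731811523)
y [169 166  39  57 983] [188. 191.] ((522.2959594726562, -73.22989654541016), (55.76030731201172, 20.61212158203125), 42.69198226928711) ((521.7171630859375, -72.3668212890625), 28.136302947998047)
r [ 110   63   61   44 1588] [136.  83.] ((603.7780151367188, 4.019092559814453), (26.4445743560791, 62.12811279296875), 43.468528747558594) ((597.10546875, -2.305874824523926), 31.06890106201172)
r [153  95  29  34 496] [171. 109.] ((589.6690063476562, -34.35904312133789), (23.29136848449707, 26.928096771240234), 47.584388732910156) ((588.5803833007812, -33.04719161987305), 16.39781379699707)
r [123 116  23  20 239] [134. 126.] ((562.277099609375, -3.7175064086914062), (19.62010383605957, 14.507290840148926), 43.70452117919922) ((562.8605346679688, -4.451239585876465), 11.210843086242676)
r [  20  123   60   60 2400] [ 52. 151.] ((515.1232299804688, 71.34712219238281), (57.91891098022461, 58.28279495239258), 34.58481979370117) ((514.87890625, 72.27787780761719), 30.162925720214844)
```

View pics/w2.png

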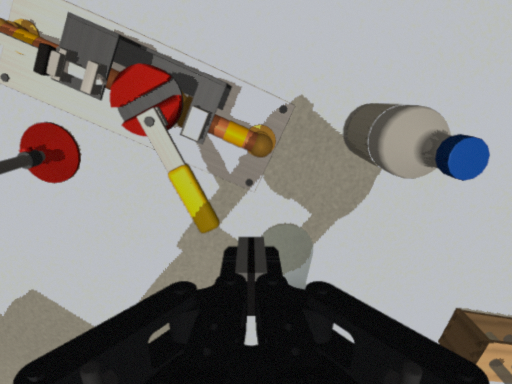

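The wrist view agrees with the top view: sleeve at (188,191), disc at (147,98), and the same lever line at about 43° to within 5 mm. The fingers are shut. Next I lower beside the sleeve and push the lever along its arc to about 0.2 rad.

Call:
arm_command(motion=[{"gripper":1,"travel":[0,0,-3.6],"turn":[0,0,0]},{"gripper":1,"travel":[0,0,-3.7],"turn":[0,0,0]},{"gripper":1,"travel":[0,0,-3.7],"turn":[0,0,0]},{"gripper":1,"travel":[-0.9,0.9,0],"turn":[0,0,0]},{"gripper":1,"travel":[-0.9,0.9,0],"turn":[0,0,0]},{"gripper":1,"travel":[-0.7,0.5,0],"turn":[0,0,0]},{"gripper":1,"travel":[-0.7,0.5,0],"turn":[0,0,0]},{"gripper":1,"travel":[-0.6,0.6,0],"turn":[0,0,0]},{"gripper":1,"travel":[-0.6,0.6,0],"turn":[0,0,0]},{"gripper":1,"travel":[-0.5,0.7,0],"turn":[0,0,0]},{"gripper":1,"travel":[-0.6,0.8,0],"turn":[0,0,0]},{"gripper":1,"travel":[-0.4,0.7,0],"turn":[0,0,0]},{"gripper":1,"travel":[-0.4,0.7,0],"turn":[0,0,0]},{"gripper":1,"travel":[-0.4,1.0,0],"turn":[0,0,0]},{"gripper":1,"travel":[0,0,0],"turn":[0,0,0]}])

```text
clock: 3.58
position: [476.7, -45.4, 90.0]
orientation: [0.988, 0.156, 0.0, -0.0]
ft_force: [0.5, -0.8, -0.6]
gripper_width: -0.004
```

```bash
cat > lev.py <<'E'
from h import *
import sys
p,d=save('top',sys.argv[1]);ci=camera_info('top')
hsv=cv2.cvtColor(p,cv2.COLOR_RGB2HSV);H,S,V=[hsv[:,:,i].astype(int) for i in range(3)]
m=(H>=24)&(H<=34)&(S>150)&(V>80);m[:212]=0
n,l,st,c=cv2.connectedComponentsWithStats(m.astype(np.uint8))
for i in range(1,n):
    if st[i,4]>30:
        ys,xs=np.nonzero(l==i);P=np.array([onz(ci,(x,y),114)[:2] for x,y in zip(xs,ys)],np.float32)
        q=P.mean(0)-[584,-9.5];print('sleeve',st[i],cv2.minAreaRect(P),'theta',np.arctan2(q[1],q[0])%(2*np.pi)-(np.pi-.106))
s=get_state();print(s['clock'],s['position'],s['ft_force'])
c=p[150:265,170:340];cv2.imwrite('pics/'+sys.argv[1]+'c.png',cv2.resize(c,None,fx=4.7,fy=4.7,interpolation=cv2.INTER_CUBIC)[:,:,::-1])
E
python3 lev.py t2
```

```text
3.625 [476.92168448 -45.77101679  90.03875314] [0.18955227 0.19632454 1.26021078]
```

View pics/t2c.png

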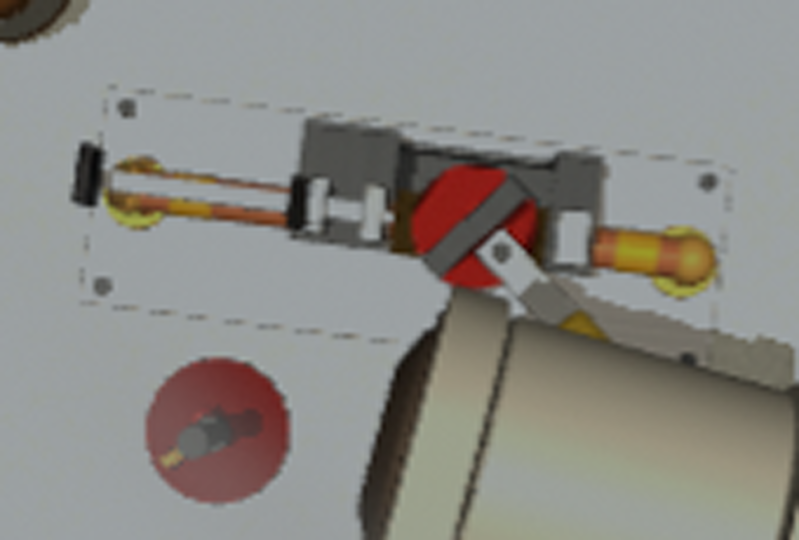

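The top view shows the disc and slot unmoved, with the sleeve's inner end still at crop (585,325), even though the TCP passed through where the lever should be. I'll check from the scene camera.

Run:
```python
from h import *
p,d=save('scene','s2');q,_=save('wrist','w3')
c=cv2.resize(p[120:250,150:370],None,fx=3.6,fy=3.6,interpolation=cv2.INTER_CUBIC)
cv2.imwrite('pics/s2c.png',c[:,:,::-1])
```

```text
(no output)
```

View pics/s2c.png

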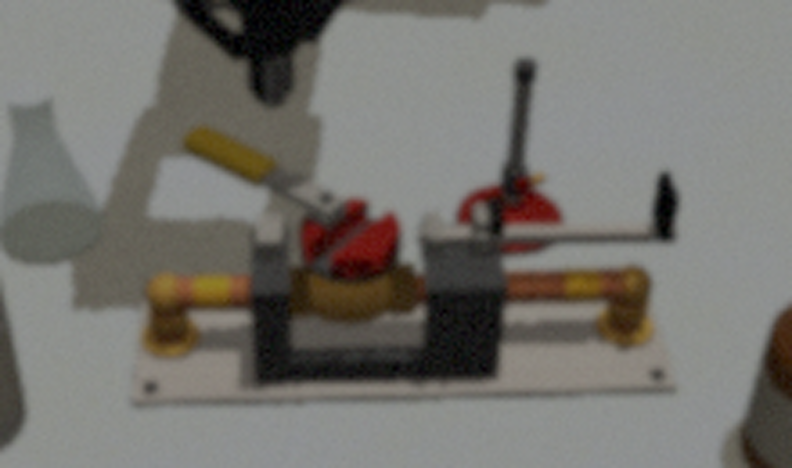

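View pics/w3.png

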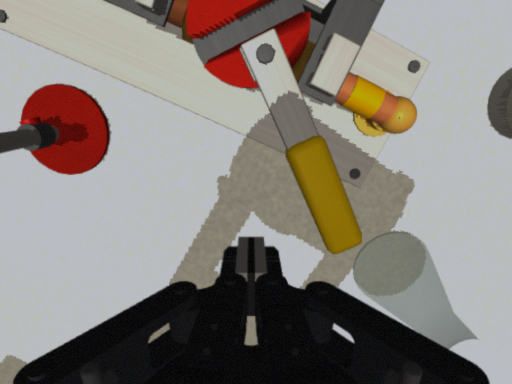

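The wrist view shows the fingers at (250,240), left of the sleeve (325,195), so they ended up on the wrong side without moving it. I'll check the heights from depth and the projections before touching anything else.

Run:
```python
from h import *
def pt(ci,uv,dep):
    o,r=ray(ci,uv); return (o+r*dep).round(1)
def proj(ci,X):
    K=np.array(ci['mtx']);R=np.array(ci['R']);rv=cv2.Rodrigues(R)[0]
    return cv2.projectPoints(np.array([X],float),rv,np.array(ci['t'],float),K,np.array([ci['k1'],0,0,0.]))[0][0,0].round(1)
cs,ct,cw=[camera_info(n) for n in('scene','top','wrist')]
z=np.load('pics/top1.npz');d=z['d']
for n,uv in[('sleeve',(299,228)),('sleeveouter',(306,236)),('inner',(292,221)),('disc',(266,191)),('plate',(210,205)),('tab',(188,187)),('bench',(260,250))]: print('top',n,pt(ct,uv,np.median(d[uv[1]-1:uv[1]+2,uv[0]-1:uv[0]+2])))
z=np.load('pics/s2.npz');d=z['d'];p=z['p']
for n,uv in[('sleeve',(213,162)),('tip',(225,146)),('disc',(247,188)),('bench',(330,150)),('plate',(200,226))]: print('scene',n,pt(cs,uv,np.median(d[uv[1]-1:uv[1]+2,uv[0]-1:uv[0]+2])))
s=get_state();print(s['position'],'proj tcp scene',proj(cs,s['position']),'wrist',proj(cw,s['position']))
z=np.load('pics/w3.npz');d=z['d']
for n,uv in[('sleeve',(325,200)),('bench',(60,250)),('disc',(215,20)),('ftip',(250,243))]: print('wrist',n,pt(cw,uv,np.median(d[uv[1]-1:uv[1]+2,uv[0]-1:uv[0]+2])))
```

```text
top sleeve [518.6 -75.2 114.3]
top sleeveouter [500.1 -91.9 114.4]
top inner [534.6 -58.4 116.6]
top disc [605.3   3.2  95.9]
top plate [572.5 146.2   8. ]
top tab [609.2 186.1 126.6]
top bench [458.3  14.2  -1. ]
scene sleeve [523.  -78.6 114.8]
scene tip [488.4 -46.6 133.8]
scene disc [606.7 -11.3  97.2]
scene bench [346.6 281.9   1.2]
scene plate [ 617.4 -121.3    5.3]
[477.04443189 -46.16295213  90.0047488 ] proj tcp scene [225.2 158.5] wrist [252.2 230.5]
wrist sleeve [516.6 -74.3 114.1]
wrist bench [354.2 121.8  -0.7]
wrist disc [585.3   9.   94.8]
wrist ftip [489.  -40.9 132.4]
```

Run:
```python
from h import *
cs=camera_info('scene');cw=camera_info('wrist')
z=np.load('pics/s2.npz');d=z['d'];p=z['p']
for v in range(138,160,1):
  for u in (225,):
    o,r=ray(cs,(u,v));print(v,p[v,u],(o+r*d[v,u]).round(0),end=' | ')
print()
z=np.load('pics/w3.npz');d=z['d'];p=z['p']
for v in range(228,270,4):
    o,r=ray(cw,(258,v));print(v,p[v,258],(o+r*d[v,258]).round(0),end=' | ')
R=np.array(cw['R']);print('wristcam',-R.T@np.array(cw['t']),R[2])
# finger width in scene rows
z=np.load('pics/s2.npz');g=z['p'].max(2)
for v in (140,144,147): print(v,g[v,212:240])
```

```text
138 [36 38 33] [489. -46. 156.] | 139 [40 41 40] [489. -46. 154.] | 140 [38 37 34] [488. -46. 150.] | 141 [43 41 42] [490. -46. 149.] | 142 [41 38 41] [490. -46. 146.] | 143 [44 42 43] [492. -47. 145.] | 144 [38 39 38] [490. -47. 141.] | 145 [42 39 39] [489. -47. 137.] | 146 [34 34 34] [488. -47. 133.] | 147 [42 42 39] [488. -47. 131.] | 148 [52 49 47] [489. -47. 129.] | 149 [62 63 56] [489. -47. 125.] | 150 [86 84 78] [307. -32.   2.] | 151 [99 95 87] [311. -32.   1.] | 152 [100  96  86] [317. -33.   2.] | 153 [102  98  89] [321. -33.   1.] | 154 [102  99  89] [328. -34.   2.] | 155 [100  95  89] [331. -34.   1.] | 156 [104 100  92] [335. -34.  -0.] | 157 [104 100  91] [340. -35.  -0.] | 158 [102  99  89] [346. -36.   0.] | 159 [104 100  90] [353. -36.   2.] | 
228 [185 188 193] [441. -64.  -1.] | 232 [184 188 189] [437. -66.  -2.] | 236 [145 147 151] [433. -67.  -1.] | 240 [51 49 47] [490. -45. 128.] | 244 [50 49 46] [490. -45. 133.] | 248 [50 48 45] [490. -44. 138.] | 252 [50 49 47] [490. -45. 141.] | 256 [51 51 49] [489. -45. 144.] | 260 [52 50 49] [490. -44. 148.] | 264 [50 49 48] [490. -44. 152.] | 268 [50 48 45] [490. -44. 156.] | wristcam [553.3806024  -20.36375912 263.25124953] [-0.29237783 -0.09534456 -0.95153803]
140 [ 99  99 102  98 101  94  75  48  29  11  22  28  42  38  35  33  35  39
  42  65  89  95 100  98 106 114 132 139]
144 [101 103 102 102 102  97  86  57  33   4  18  28  40  39  37  40  38  29
  48  70  91 100 101 102 109 126 139 146]
147 [ 99 103 101 101 100 103 101  95  83  59  42  32  42  42  38  40  54  74
  89  95  98 101 101 110 125 137 144 144]
```

The rendered fingertips end at z ≈ 124 mm while the reported TCP is 90 mm. Scene and wrist depth agree on this, and x and y match. So the real tips sit about 34 mm above the reported TCP, and they passed over the lever. I'll allow for that: go back, lower to a commanded z of 54 (tips at about 88), and repeat the push.

Call:
arm_command(motion=[{"gripper":1,"travel":[0,0,3],"turn":[0,0,0]},{"gripper":1,"travel":[3.4,-4.0,0],"turn":[0,0,0]},{"gripper":1,"travel":[3.3,-4.0,0],"turn":[0,0,0]},{"gripper":1,"travel":[0,0,0],"turn":[0,0,0]},{"gripper":1,"travel":[0,0,-3.3],"turn":[0,0,0]},{"gripper":1,"travel":[0,0,-3.3],"turn":[0,0,0]},{"gripper":1,"travel":[0,0,0],"turn":[0,0,0]},{"gripper":1,"travel":[-0.9,0.9,0],"turn":[0,0,0]},{"gripper":1,"travel":[-0.9,0.9,0],"turn":[0,0,0]},{"gripper":1,"travel":[-0.7,0.5,0],"turn":[0,0,0]},{"gripper":1,"travel":[-0.7,0.5,0],"turn":[0,0,0]},{"gripper":1,"travel":[-0.6,0.6,0],"turn":[0,0,0]},{"gripper":1,"travel":[0,0,0],"turn":[0,0,0]}])

```text
clock: 5.35
position: [505.5, -91.7, 54.0]
orientation: [0.988, 0.156, -0.0, -0.0]
ft_force: [-1.0, -0.3, 0.7]
gripper_width: -0.004
```

```bash
cat > wl.py <<'E'
from h import *
import sys
ci=camera_info('wrist');p,d=save('wrist',sys.argv[1])
hsv=cv2.cvtColor(p,cv2.COLOR_RGB2HSV);H,S,V=[hsv[:,:,i].astype(int) for i in range(3)]
m=((H>=20)&(H<=34)&(S>140)&(V>60)).astype(np.uint8)
n,l,st,c=cv2.connectedComponentsWithStats(m)
for i in range(1,n):
    if st[i,4]>200:
        ys,xs=np.nonzero(l==i);P=[];Z=[]
        for x,y in zip(xs,ys):
            o,r=ray(ci,(x,y));q=o+r*d[y,x];Z.append(q[2]);
            if 108<q[2]<120:P.append(onz(ci,(x,y),114)[:2])
        if len(P)<50: continue
        P=np.array(P,np.float32);q=P.mean(0)-[584,-9.5];w=np.linalg.svd(P-P.mean(0),full_matrices=False)[2][0]
        print('sleeve',len(P),cv2.minAreaRect(P),'theta',np.arctan2(q[1],q[0])%(2*np.pi)-(np.pi-.106),'axis theta',np.arctan(w[1]/w[0])+.106)
s=get_state();print(s['clock'],s['position'],s['ft_force'])
E
python3 wl.py w4; python3 lev.py t3
```

```text
sleeve 4428 ((516.1214599609375, -55.459835052490234), (46.67304611206055, 21.35995864868164), 31.87282943725586) theta 0.7056003875107688 axis theta 0.70727193
5.4 [505.68749546 -91.93430798  53.9685965 ] [ 0.66095483 -0.82885715 -0.21704346]
5.45 [505.82408271 -92.025771    53.9074845 ] [-0.1548322   0.1709534  -0.04671911]
```

The lever is moving: 0.71 rad, by both position and axis direction. I'll continue to just short of OFF.

Call:
arm_command(motion=[{"gripper":1,"travel":[-0.6,0.6,0],"turn":[0,0,0]},{"gripper":1,"travel":[-0.5,0.7,0],"turn":[0,0,0]},{"gripper":1,"travel":[-0.6,0.8,0],"turn":[0,0,0]},{"gripper":1,"travel":[-0.4,0.7,0],"turn":[0,0,0]},{"gripper":1,"travel":[-0.4,0.7,0],"turn":[0,0,0]},{"gripper":1,"travel":[-0.4,1.0,0],"turn":[0,0,0]},{"gripper":1,"travel":[-0.2,0.6,0],"turn":[0,0,0]},{"gripper":1,"travel":[-0.1,0.5,0],"turn":[0,0,0]},{"gripper":1,"travel":[0,0,0],"turn":[0,0,0]}])

```text
clock: 6.58
position: [473.8, -35.7, 53.9]
orientation: [0.988, 0.156, -0.0, -0.0]
ft_force: [-0.7, 0.4, 1.0]
gripper_width: -0.006
```

```bash
python3 wl.py w5
```

```text
sleeve 6187 ((493.79949951171875, -7.789216995239258), (62.388065338134766, 20.478818893432617), 0.20824269950389862) theta 0.08439068078234913 axis theta 0.099626474
6.625 [473.78965531 -35.86861829  53.87969486] [-1.07759048  1.1413399   0.08431699]
```

Call:
arm_command(motion=[{"gripper":1,"travel":[-0.1,0.5,0],"turn":[0,0,0]},{"gripper":1,"travel":[0,0.5,0],"turn":[0,0,0]},{"gripper":1,"travel":[0,0,0],"turn":[0,0,0]},{"gripper":1,"travel":[0,-1.5,0],"turn":[0,0,0]},{"gripper":1,"travel":[0,-1.5,0],"turn":[0,0,0]},{"gripper":1,"travel":[0,0,5],"turn":[0,0,0]},{"gripper":1,"travel":[0,0,5],"turn":[0,0,0]},{"gripper":1,"travel":[0,0,5],"turn":[0,0,0]},{"gripper":1,"travel":[0,0,0],"turn":[0,0,0]}])

```text
clock: 7.75
position: [474.2, -57.5, 207.7]
orientation: [0.988, 0.155, 0.003, 0.001]
ft_force: [-0.9, 0.5, -0.6]
gripper_width: -0.005
```

```bash
python3 wl.py w6; python3 lev.py t4
```

```text
sleeve 1628 ((490.8208923339844, 0.2656116485595703), (20.979835510253906, 67.11062622070312), 85.08761596679688) theta 0.0010693275750468523 axis theta 0.021193668
7.8 [473.4620515  -57.21038652 205.38771913] [ 0.51087646  0.0358612  -0.1726059 ]
7.85 [472.87973862 -56.91873619 203.93704419] [-0.61635098  0.39739804 -0.41852617]
```

View pics/w6.png

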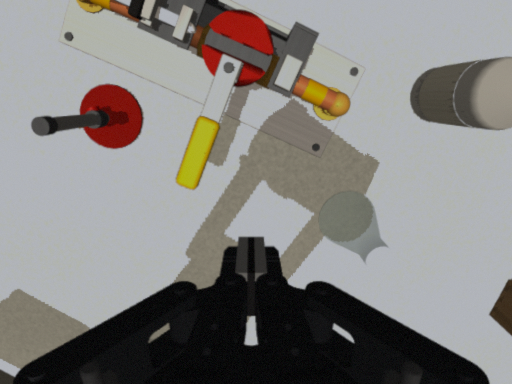

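The lever stands at 0.00 to 0.02 rad, and the slot at (237,48) lines up with the bolt. All the loose things look undisturbed. Next I go behind the tab, turning the tool −0.42 rad so the finger's back meets the tab squarely.

Call:
arm_command(motion=[{"gripper":1,"travel":[2.3,4.8,0],"turn":[0,0,-0.14]},{"gripper":1,"travel":[2.3,4.8,0],"turn":[0,0,-0.14]},{"gripper":1,"travel":[2.3,4.8,0],"turn":[0,0,-0.14]},{"gripper":1,"travel":[2.3,4.8,0],"turn":[0,0,0]},{"gripper":1,"travel":[2.3,4.9,0],"turn":[0,0,0]},{"gripper":1,"travel":[2.4,4.9,0],"turn":[0,0,0]},{"gripper":1,"travel":[0,0,0],"turn":[0,0,0]},{"gripper":1,"travel":[0,0,-4.6],"turn":[0,0,0]},{"gripper":1,"travel":[0,0,-4.6],"turn":[0,0,0]},{"gripper":1,"travel":[0,0,-4.6],"turn":[0,0,0]},{"gripper":1,"travel":[0,0,0],"turn":[0,0,0]},{"gripper":1,"travel":[0,0,0],"turn":[0,0,0]}])

```text
clock: 9.35
position: [612.6, 233.5, 67.6]
orientation: [0.999, -0.054, 0.001, -0.0]
ft_force: [0.9, -0.9, 0.9]
gripper_width: -0.002
```

Run:
```python
from h import *
s=get_state();print(s['clock'],s['position'],s['orientation'],s['ft_force'])
p,d=save('scene','s3')
c=cv2.resize(p[120:250,190:410],None,fx=3.6,fy=3.6,interpolation=cv2.INTER_CUBIC)
cv2.imwrite('pics/s3c.png',c[:,:,::-1])
```

```text
9.35 [612.58858279 233.46201986  67.60291631] [ 9.98548418e-01 -5.38572089e-02  6.38919012e-04 -2.21136904e-04] [ 0.92912531 -0.85017975  0.93806953]
```

View pics/s3c.png

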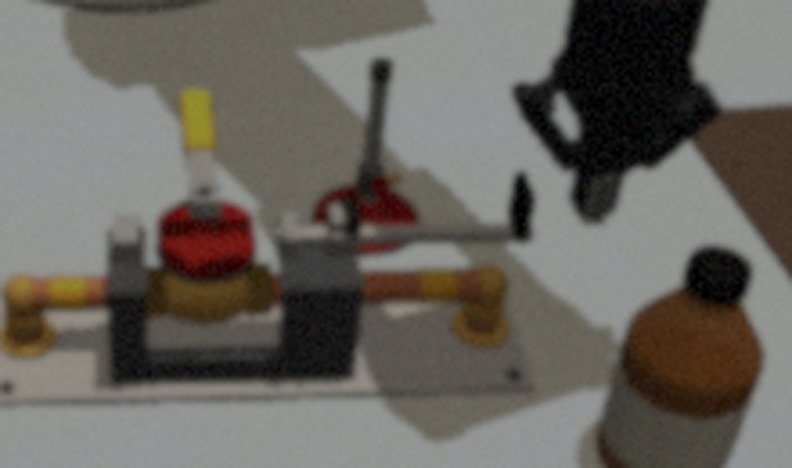

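Tip at (595,220), level with the tab at (521,205) and behind it. The lever points straight to −x. Pushing the bolt now.

Call:
arm_command(motion=[{"gripper":1,"travel":[-0.1,-1.0,0],"turn":[0,0,0]},{"gripper":1,"travel":[-0.1,-1.0,0],"turn":[0,0,0]},{"gripper":1,"travel":[-0.1,-1.0,0],"turn":[0,0,0]},{"gripper":1,"travel":[-0.1,-1.0,0],"turn":[0,0,0]},{"gripper":1,"travel":[-0.1,-0.8,0],"turn":[0,0,0]},{"gripper":1,"travel":[-0.1,-0.8,0],"turn":[0,0,0]},{"gripper":1,"travel":[0,0,0],"turn":[0,0,0]}])

```text
clock: 10.28
position: [605.8, 177.2, 65.9]
orientation: [0.999, -0.054, -0.0, 0.0]
ft_force: [-0.8, -0.1, -0.2]
gripper_width: -0.002
```

```bash
python3 wl.py w7
```

```text
10.325 [605.76704836 177.57415382  65.80631609] [ 0.33322285  0.78454327 -0.49528599]
```

Call:
arm_command(motion=[{"gripper":1,"travel":[-0.1,-1.0,0],"turn":[0,0,0]},{"gripper":1,"travel":[-0.1,-1.0,0],"turn":[0,0,0]},{"gripper":1,"travel":[-0.1,-1.0,0],"turn":[0,0,0]},{"gripper":1,"travel":[-0.1,-1.0,0],"turn":[0,0,0]},{"gripper":1,"travel":[-0.1,-1.0,0],"turn":[0,0,0]},{"gripper":1,"travel":[-0.1,-0.8,0],"turn":[0,0,0]},{"gripper":1,"travel":[-0.1,-0.6,0],"turn":[0,0,0]},{"gripper":1,"travel":[0,-0.4,0],"turn":[0,0,0]},{"gripper":1,"travel":[0,0,0],"turn":[0,0,0]},{"gripper":1,"travel":[0,0,0],"turn":[0,0,0]}])

```text
clock: 11.58
position: [599.0, 110.0, 66.0]
orientation: [0.999, -0.054, 0.0, 0.0]
ft_force: [-0.5, -0.1, 0.3]
gripper_width: 0.002
```

Run:
```python
from h import *
s=get_state();print(s['clock'],s['position'],s['ft_force'])
p,d=save('scene','s4')
c=cv2.resize(p[120:250,190:410],None,fx=3.6,fy=3.6,interpolation=cv2.INTER_CUBIC)
cv2.imwrite('pics/s4c.png',c[:,:,::-1])
```

```text
11.575 [599.01597308 109.95687508  66.04489328] [-0.50182584 -0.14540044  0.33197046]
```

View pics/s4c.png

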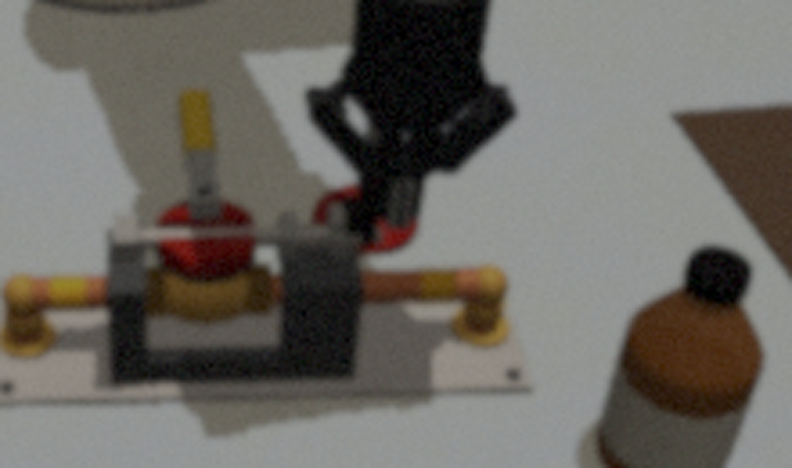

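The bolt goes through the slot and reaches the keeper (125,230). The tab at (370,215) is not yet pressed on the buffer, as the force is about 0. I'll push the last few millimetres in small steps.

Call:
arm_command(motion=[{"gripper":1,"travel":[-0.1,-0.3,0],"turn":[0,0,0]},{"gripper":1,"travel":[0,-0.2,0],"turn":[0,0,0]},{"gripper":1,"travel":[0,0,0],"turn":[0,0,0]},{"gripper":1,"travel":[0,0,0],"turn":[0,0,0]}])

```text
clock: 12.12
position: [598.0, 105.5, 66.1]
orientation: [0.999, -0.053, 0.0, -0.001]
ft_force: [1.3, 6.7, -0.3]
gripper_width: 0.001
```

The wrist force rises to 6.7 N, so the tab is on the buffer. I back off, raise the hand and check.

Call:
arm_command(motion=[{"gripper":1,"travel":[0.1,1.5,0],"turn":[0,0,0]},{"gripper":1,"travel":[0.2,2.5,0],"turn":[0,0,0]},{"gripper":1,"travel":[0,0,5],"turn":[0,0,0]},{"gripper":1,"travel":[0,0,5],"turn":[0,0,0]},{"gripper":1,"travel":[0,0,5],"turn":[0,0,0]},{"gripper":1,"travel":[-5,0,3],"turn":[0,0,0]},{"gripper":1,"travel":[-5,0,3],"turn":[0,0,0]},{"gripper":1,"travel":[-5,0,0],"turn":[0,0,0]},{"gripper":1,"travel":[-5,0,0],"turn":[0,0,0]},{"gripper":1,"travel":[0,0,0],"turn":[0,0,0]},{"gripper":1,"travel":[0,0,0],"turn":[0,0,0]},{"gripper":1,"travel":[0,0,0],"turn":[0,0,0]}])

```text
clock: 13.62
position: [401.6, 145.0, 275.6]
orientation: [0.999, -0.054, -0.0, 0.0]
ft_force: [0.3, 0.0, -0.0]
gripper_width: 0.005
```

```bash
python3 wl.py w8; python3 lev.py t5
python3 - <<'E'
from h import *
ci=camera_info('top');z=np.load('pics/t5.npz');p,d=z['p'],z['d'];V=p.max(2)
Z=np.zeros(V.shape)
for v in range(175,215):
  for u in range(180,260):
    o,r=ray(ci,(u,v));Z[v,u]=(o+r*d[v,u])[2]
m=(Z>119)&(Z<133);ys,xs=np.nonzero(m)
if len(xs):
  q=onz(ci,(xs.mean(),ys.mean()),126);print('tab',len(xs),q,'ys',(q[:2]-[584,-9.5])@[.1056,.994])
E
```

```text
sleeve 1270 ((489.7018127441406, 3.335873603820801), (21.920257568359375, 66.7485122680664), 84.92498779296875) theta -0.029485701356231964 axis theta 0.02083034
13.675 [401.56354664 144.97142639 275.53322019] [-0.29232088  0.71775007  0.68143167]
sleeve [263 226   9  26 185] ((492.7462463378906, -0.6508541107177734), (58.3473014831543, 18.730161666870117), 0.9583770036697388) theta 0.00827909578647068
13.725 [401.48441395 144.90856713 275.51959446] [0.40885126 0.1532236  0.51207299]
tab 45 [600.07543896  89.57131404 126.        ] ys 100.17445251430058
```

View pics/t5.png

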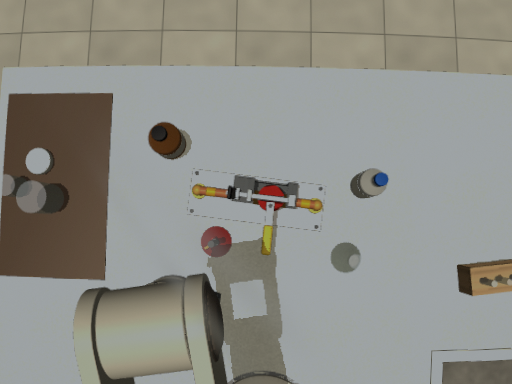

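The tab has moved about 97 mm by the top camera. The lever is at 0.01 to 0.02 rad, the bottles, flask and burner are in the same pixels as before, and the hand is clear. I'm handing it in.

```bash
python3 -c "
from workcell import *
print(finish_job())"
```

```text
the job is handed in; nothing more can be done
None
```

I pushed the gas lever to OFF and the bolt fully home through the disc's slot into the keeper. I handed the job in at about 13.7 s on the robot's clock; it reports no verdict.

- **First push missed:** the real fingertips sit about 34 mm above the reported TCP, measured in the scene and wrist depth images. My first lever push went over the sleeve without touching it. I corrected the height and repeated it.
- **Bolt:** the wrist force rose to 6.7 N, which fits the tab resting on the rubber buffer. The top camera put the tab's travel at about 97 mm, with a couple of millimetres of calibration error.
- **Lever:** the readings were between −0.03 and +0.02 rad, depending on the camera and method, which is within the 0.1 rad limit.
- **Everything else:** the bottles, flask and burner appear at the same places in the top picture. The hand ended clear at z ≈ 275 mm with about zero force.

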